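# Latch the picnic cutlery case

## Task

Close the grey case with its draw latch: hook the wire loop over the keeper so that its cross bar drops right down into the slot behind the post, then swing the lever over and press it flat so that the cover is drawn shut and stays shut. Feel your way: the keeper is adjustable, so find its slot with light pressure, never force the bar down on the keeper or lean hard on the lever (the thin metal bends at about 3 kg), and leave the other things on the worktop where they are.

Things in the scene. Friction and masses are not known exactly. Their poses are not given: they have to be found in the camera images.
- case: grey plastic hard case standing on its hinge edge, 220 mm long (y), 130 thick (x), 120 tall; fixed. Origin on the worktop under the seam at mid-length, z up. The half with the lever is on -x of the seam (80 mm), the hinged cover on +x (50 mm). A steel draw latch spans the seam on top at y = 0 and moves only in this frame's x-z plane. All x, y, z given below are in this frame.
- lever_pivot (a point): axis of the lever's pin, along y, at (-18, 0, 134) mm. The loop's pin rides on the lever 16 mm from this axis, 20 degrees below the lever's plane (with the lever flat: x = -33, z = 128.5 mm).
- lever: the lever; origin on its pin, -x along the lever, z out of its upper face. Lever angle = tilt of this z from vertical: 0 flat (pointing to the case's -x, against its stop), 1.57 rad upright, over that leaning over the cover (about 2 when the loop reaches the slot); limit 2.6. Friction (0.025 N m) holds it where left. Dead centre is near 0.45 rad: above it the hooked loop pulls the lever open, below it the loop holds it flat.
- lever_tip (a point): free end of the lever, 50 mm from its pin, slightly curled up. The lever is a steel plate 18 mm wide, 3 mm thick; when flat its upper face is at z = 135.5 mm.
- loop (a joint): angle of the loop on the lever, rad; the loop's elevation above the +x direction is this minus the lever angle. It swings freely; at the start the loop lies on the keeper, short of the slot.
- loop_bar: the sprung wire loop: two side wires at y = +-16 mm (4 mm thick, in 6.4 mm spring barrels near the lever) joined by a 4 mm thick cross bar with a flat tab on it. Origin at the loop's pin on the lever, +x along the loop. It stretches by up to 16 mm, at 1.5 N per mm.
- bar_mid (a point): middle of the loop's cross bar, 53 mm from the loop's pin when not stretched. The bar goes wherever the tab is carried; loop and lever turn along.
- tab_grip (a point): grip point on the tab: steel, 18 mm wide (y), 3 thick, 24 long, standing on the cross bar at 70 degrees to the loop (leaning away from the lever); this point is 15 mm up the tab. Pinch its two narrow edges, fingers closing along the case's y, finger ends 7 to 12 mm above the bar to clear the side wires; the tab can turn between the fingers.
- cover: the hinged half of the case; origin on its hinge, along y at the bottom of the seam. A spring holds it about 4 mm ajar at the top (3 N). It carries the keeper.
- keeper_mid (a point): nominal middle of the keeper's slot, on the cover, at z = 130 mm. Keeper: a steel post (16 mm wide, 13 thick in x, its +x face undercut by 20 degrees) and behind it (+x) two lugs (at y = +-11.5, 8 long); between them the slot, 7 mm wide at its mouth. Screwed on along x, its setting not measured: the true slot is within 5 mm in x of this point. Tops at z = 136: a bar on them has its centre at 138, one down in the slot at 130 to 131.
- cover_rim (a point): a point on the cover's upper edge at the seam: x = 2 mm when the cover is shut, about 5.6 mm when ajar.
- grey_mug: grey mug, 89 mm across, 91 mm tall, with a handle; stands fast, to be left alone. Origin at the centre of its underside.
- cream_mug: cream mug, 71 mm across, 85 mm tall, with a handle; stands fast, to be left alone. Origin at the centre of its underside.
- tumbler: clear ribbed drinking glass, 69 mm across, 104 mm tall; loose, to be left alone. Origin at the centre of its underside.
- shaker: small shaker with a grey cap, 44 mm across, 90 mm tall; loose, to be left alone. Origin at the centre of its underside.
- coaster: flat square coaster, 98 x 98 x 6 mm; loose, to be left alone. Origin at the centre of its underside.
- spice_jar: slim white spice jar, 47 mm across, 98 mm tall; loose, to be left alone. Origin at the centre of its underside.

How it is judged:
By the outcome, as a careful person would: the job done as asked, in the order asked, and still so for the second after the job is handed in, with the robot touching nothing.
It also fails if it takes over 58 s, if anything falls off the work surface, if the arm or the gripper's body presses on something with over 40 N, if the wrist force passes 120 N, or if a joint passes its speed limit or range.

## Robot

A 7-joint arm with a two-finger parallel gripper is mounted at the origin on a cart in front of the work surface, level with it; the furniture and walls round the work are solid. World frame = base frame: x ahead of the robot, y to its left, z up, the work surface at z = 0. Lengths are in m, angles in rad, forces in N, time in s.
With the tool pointing down it reaches from about 0.4 to 0.85 m from the base axis. Payload 10.4 kg.
Tool frame: the origin (TCP) lies between the finger pads; the fingertips stand tcp_to_tips ahead of it and the grasp point (between the pads) lies 8 mm behind it (tcp_to_tips is the distance from the TCP to the fingertips, in m); z points along the fingers, y is the line along which they close (so a half turn about z gives the same grasp; the last joint's range is limited). The gripper opens to 85 mm and grips with 20 to 120 N. Pads are 22 mm wide; open, the fingers measure 114 mm over their backs; the gripper's body (76 mm by 85 mm) begins 54 mm behind the grasp point. The pads swing forward as they close: fully open they stand 13 mm farther back than shut.
Start: joints at [1.237, 0.332, -0.065, 1.46, 0.022, 1.35, -0.088], TCP at [0.191, -0.595, 0.242] pointing down, gripper open.
Joint ranges: [-2.6, 2.6], [-0.5, 2.12], [-1.47, 1.34], [0.16, 2.42], [-1.27, 4.41], [0.06, 2.06], [-2.6, 2.6]. Speed limits (rad/s): [2.22, 2.22, 2.79, 2.79, 3.14, 3.14, 3.14].

## Interface

Orientations are given as a unit quaternion [x, y, z, w].
In Python, from workcell import * gives the robot as it stands.
- The arm moves only by the tool apply_moves, never from a script. Its argument "rows" is a list of rows, each an object of numbers: "x", "y", "z": the shift along the tool's x, y, z in mm; "ax", "ay", "az": the turn, a rotation vector about the tool's x, y, z in degrees; "gripper": the closure, from 0 (fully open) to 1 (shut). A call has 1 to 5 rows; each row shifts and turns the commanded pose from where the row before left it, along the tool's axes as they then stand; what a row does not reach is not made up. A row lasts 1/12 s, in which the tool goes at most 41.7 mm and 7.16 degrees, less where a joint would pass 70% of its speed; a pose out of reach is approached as far as the arm can. A call with a gripper value outside its range is refused whole. The fingers move at their own pace and stop on an object; "newtons" is the grip in N (left out, the last holds). Time passes only in rows, so rows that do not move let the fingers close. It gives the time, the measured TCP pose, the force, the opening and the grip force at its end, in the units of the state.
- get_obs(): the state, without advancing time (a new reading comes with each control period).
- camera(name): name is "scene" or "top" or "wrist"; returns a dict with "color" (480x640x3 uint8, red, green, blue), "fov_y" (degrees; the focal length in pixels is half the picture's height over the tangent of half this angle, whatever the lens; pixels are square), "cx", "cy" (the principal point, pixels), "k1" (the pictures are not rectified: a ray, as slopes to the right and down, at radius r is drawn at 1 + k1 r^2 times it, then the intrinsics apply), "rvec" (rotation vector, rad) and "tvec" (3), from world to camera coordinates, as OpenCV has them. Camera axes: x right, y down, z forward; pixel columns grow to the right and rows downward; lengths in m; the calibration is good to about 2 mm. A picture is of the moment at which its call begins. There is no depth.
- hand_in(): hands the job in; it is judged then, once.
The state is a dict: "clock": time; "joint_pos": joint angles; "joint_velocities": joint speeds; "tau": joint torques, N m; "position": TCP position; "ee_rot": TCP orientation; "ft_force": force on the tool from outside, world axes, zero at the start; "torque": the same for the moment, N m; "grip_width": opening from 0.0 (shut) to 1.0 (fully open); "grasp_force": force on a finger pad.
Only numpy, scipy, OpenCV 4.12 (cv2) and the standard library are available. Lean on these libraries where they do the work, as an engineer would, in place of code of your own. Each camera call takes 0.05 s, during which the arm holds its last target. There are 200 camera calls.

## Working session

There is one attempt and no reset: what is moved stays moved. The work goes in short steps, Python scripts to look and compute and a tool call to move; the robot and the scene stay as the last step left them, time stands still between calls to the robot, and variables do not carry over. Pictures are saved under pics/ and viewed, at most 10 in all, crops included, and the job is handed in when it is done.

Besides the shell and the picture viewer there is one more tool, called after ">>>" by a JSON object that holds its "op" and its "data". apply_moves: Moves the arm, as the interface text tells. Its arguments: {"type":"object","properties":{"rows":{"type":"array","items":{"type":"object","properties":{"x":{"type":"number"},"y":{"type":"number"},"z":{"type":"number"},"ax":{"type":"number"},"ay":{"type":"number"},"az":{"type":"number"},"gripper":{"type":"number"}}}},"newtons":{"type":"number"}},"required":["rows"]}

```bash
mkdir -p pics; ls
cat > h.py <<'E'
from workcell import *
import numpy as np, cv2, json
from scipy.spatial.transform import Rotation as R
def cam(n,save=None):
    c=camera(n)
    if save: cv2.imwrite('pics/'+save,c['color'][...,::-1])
    return c
def K(c):
    f=240/np.tan(np.radians(c['fov_y'])/2)
    return np.array([[f,0,c['cx']],[0,f,c['cy']],[0,0,1]]),np.array([c['k1'],0,0,0,0.])
def ray(c,px):
    k,d=K(c); p=cv2.undistortPoints(np.array([[px]],float),k,d)[0,0]
    r=R.from_rotvec(np.ravel(c['rvec'])).as_matrix()
    o=-r.T@np.ravel(c['tvec']); v=r.T@np.array([p[0],p[1],1]); return o,v/np.linalg.norm(v)
def onz(c,px,z):
    o,v=ray(c,px); return o+v*(z-o[2])/v[2]
def proj(c,P):
    k,d=K(c); return cv2.projectPoints(np.array(P,float).reshape(-1,3),np.array(c['rvec'],float),np.array(c['tvec'],float),k,d)[0][:,0]
def tri(rs):
    A=0;b=0
    for o,v in rs:
        M=np.eye(3)-np.outer(v,v); A=A+M; b=b+M@o
    return np.linalg.solve(A,b)
E
python3 - <<'E'
from h import *
s=cam('scene','s0.png');t=cam('top','t0.png');w=cam('wrist','w0.png')
for c in (s,t,w):print({k:c[k] for k in c if k!='color'}, ray(c,(320,240)))
print(get_obs())
E
```

```text
pics
{'fov_y': 42.921709308826465, 'cx': 315.46435084008516, 'cy': 248.87459462815994, 'k1': -0.10291359154787688, 'rvec': array([ 1.09077493, -2.38386925,  1.00840998]), 'tvec': array([0.42825543, 0.36994063, 1.18460698])} (array([-0.17675101,  0.70792238,  1.0914016 ]), array([ 0.55112479, -0.478026  , -0.68392442]))
{'fov_y': 47.243913976357945, 'cx': 313.9096491379802, 'cy': 236.91368560889723, 'k1': 0.023894403104989883, 'rvec': array([ 2.18123225, -2.17855154,  0.09970669]), 'tvec': array([0.06097324, 0.59369655, 1.37539732])} (array([0.47311783, 0.06903664, 1.42102237]), array([ 0.08042528, -0.01634006, -0.9966267 ]))
{'fov_y': 64.0897208332703, 'cx': 322.1110794999983, 'cy': 241.7224139931937, 'k1': -0.04209034189397444, 'rvec': array([-2.33237896,  1.69930176,  0.26115365]), 'tvec': array([-0.62492414, -0.03917025,  0.37942819])} (array([ 0.26384555, -0.57206893,  0.37303203]), array([-0.28225005, -0.08378785, -0.9556749 ]))
{'clock': 0.15, 'joint_pos': array([ 1.23740786,  0.33268003, -0.06470395,  1.46070893,  0.02162039,
        1.34992897, -0.08847687]), 'joint_velocities': array([ 3.27913824e-04, -4.57107859e-04, -5.57127811e-04, -4.99890521e-03,
       -8.10706344e-05, -2.67931325e-04, -3.50930704e-04]), 'tau': array([ 7.38602939e-04, -6.25823522e+01,  4.90531325e-02, -3.91852427e+01,
        1.61986792e-02,  7.40619551e-03, -2.43875422e-05]), 'position': array([ 0.19104673, -0.59480756,  0.24174672]), 'ee_rot': array([ 9.87946791e-01,  1.54793003e-01, -1.10914591e-04, -5.02541272e-04]), 'ft_force': array([-0.06125358,  0.64152108,  0.25964975]), 'torque': array([-0.01704116, -0.04387891, -0.01424208]), 'grasp_force': 0.0, 'grip_width': 1.0016245207232757}
```

View pics/s0.png

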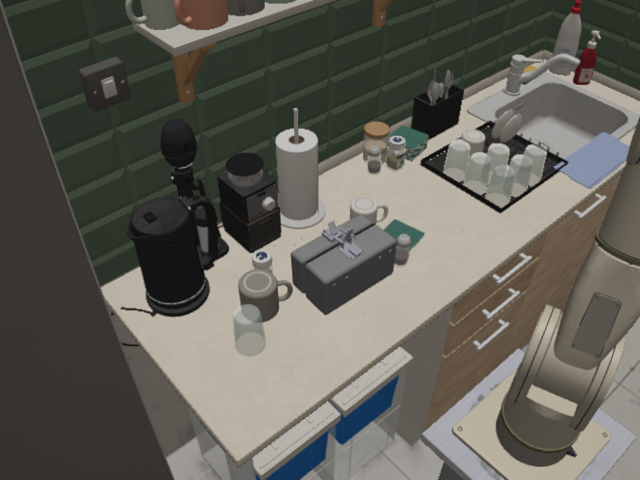

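View pics/t0.png

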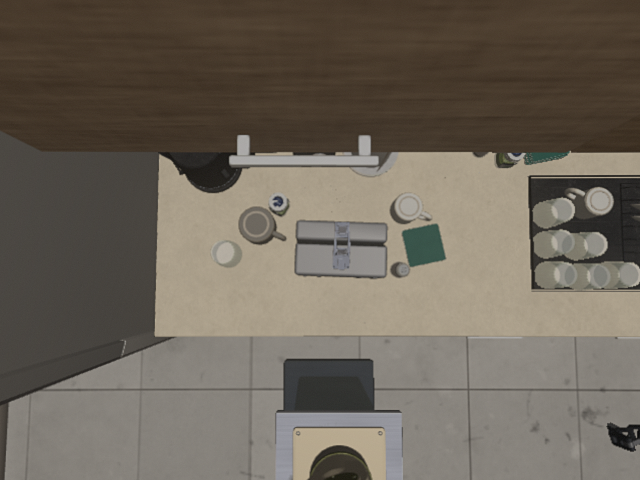

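The case is at top-view pixels (295–387, 220–277). The lever half faces the robot and the latch is near (342,248). The mugs, jar, tumbler and shaker stand around it. Next I'll zoom in.

Run:
```python
from h import *
s=cam('scene');t=cam('top')
a=cv2.resize(t['color'][210:290,285:400],(800,557),interpolation=3)
b=cv2.resize(s['color'][205:315,280:410],(700,592),interpolation=3)
cv2.imwrite('pics/tz.png',a[...,::-1]);cv2.imwrite('pics/sz.png',b[...,::-1])
```

```text
(no output)
```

View pics/tz.png

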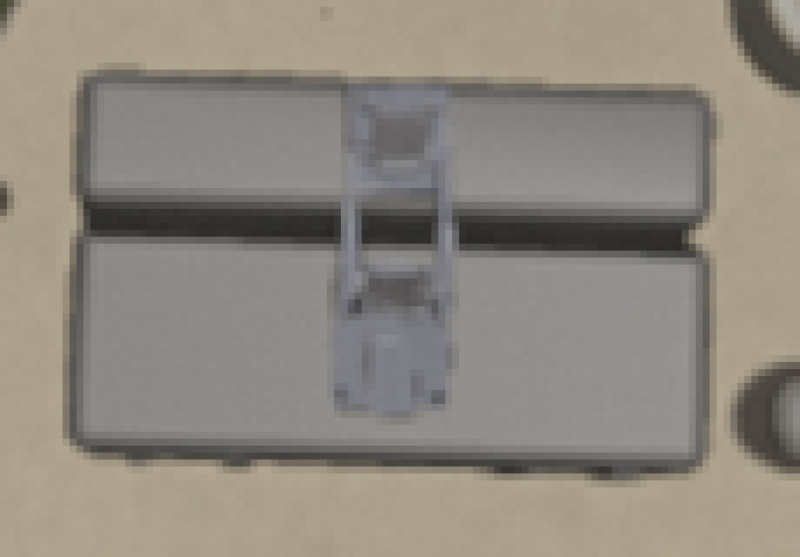

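View pics/sz.png

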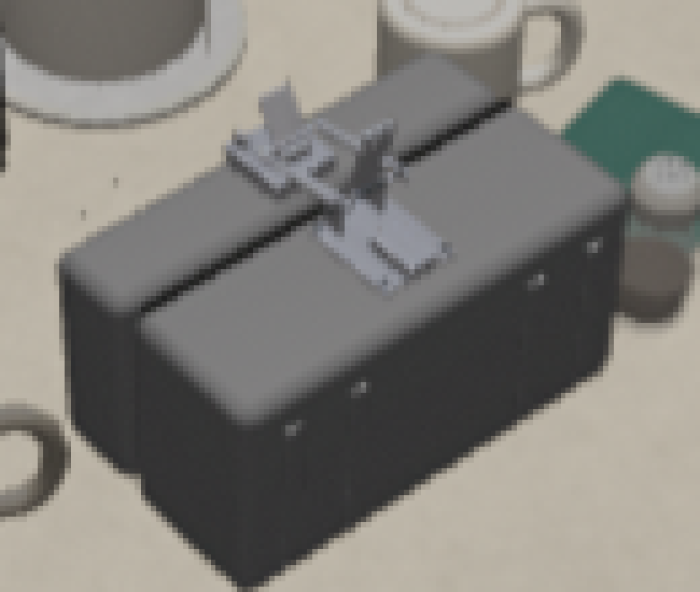

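The lever stands roughly upright, with the loop lying across onto the keeper and the tab standing over it. I'll take a coarse case frame from this, then refine it with the wrist camera.

Run:
```python
from h import *
t=cam('top');s=cam('scene')
f=800/115
px=lambda p:(285+p[0]/f-.43,210+p[1]/f-.43)
n=dict(fl=(80,238),fr=(706,256),br=(700,464),bl=(75,446),cl=(85,75),cr=(712,95),tabtop=(397,110))
P={k:onz(t,px(v),.118) for k,v in n.items()}
for k,v in P.items():print(k,v.round(4))
m=(P['fl']+P['fr']+P['br']+P['bl'])/4
d=(P['fl']-P['fr'])+(P['bl']-P['br']); print('len',np.linalg.norm(d)/2,'yaw of y',np.degrees(np.arctan2(-d[0],d[1])))
ps=np.arctan2(-d[0],d[1]); ex=np.array([np.cos(ps),np.sin(ps),0]); print('seam origin',m+.04*ex, 'depth',(P['fl']+P['fr']-P['br']-P['bl'])/2@ex)
g=700/130
ps2=lambda p:(280+p[0]/g-.4,205+p[1]/g-.4)
# near-left bottom corner and top corner check in scene
for p,z in (((248,588),0),((247,410),.118),((142,325),.118),((608,190),.118)):print(onz(s,ps2(p),z).round(4))
O=(m+.04*ex)*[1,1,0]; ey=np.array([-ex[1],ex[0],0])
loc=lambda p:[round(float(x)*1000,1) for x in ((p-O)@ex,(p-O)@ey,p[2])]
# tab top from two views; tip of lever
tt=tri([ray(t,px((397,110))),ray(s,ps2((275,90)))]);print('tabtop',loc(tt))
o=get_obs();print(o['position'],R.from_quat(o['ee_rot']).as_matrix().round(3))
```

```text
fl [0.5692 0.1046 0.118 ]
fr [ 0.5633 -0.1096  0.118 ]
br [ 0.4923 -0.1068  0.118 ]
bl [0.4981 0.1061 0.118 ]
cl [0.6253 0.1031 0.118 ]
cr [ 0.6187 -0.1122  0.118 ]
tabtop [ 0.6134 -0.004   0.118 ]
len 0.21361502090971282 yaw of y -1.5719067654884629
seam origin [ 0.57070144 -0.00251319  0.118     ] depth 0.07103676457405457
[0.5051 0.0994 0.    ]
[0.5019 0.1037 0.118 ]
[0.5667 0.1047 0.118 ]
[ 0.4969 -0.1003  0.118 ]
tabtop [37.1, 0.5, 158.4]
[ 0.19113147 -0.59498624  0.24212366] [[ 0.952  0.306 -0.   ]
 [ 0.306 -0.952  0.   ]
 [ 0.    -0.    -1.   ]]
```

Case frame: origin about (0.571, -0.0025), yaw -1.57°, with the length and thickness plausible for rounded edges. The tab top comes out at a plausible height. Moving over the case for a wrist view.

>>> {"op": "apply_moves", "data": {"rows": [{"z": -20, "az": 6.5}, {"z": -20, "az": 6.5}, {"z": -20, "az": 6.4}, {"x": 20, "y": -35}, {"x": 20, "y": -35}]}}

```text
invalid input at $.rows[0]: expected keys x, y, z, ax, ay, az, gripper
```

>>> {"op": "apply_moves", "data": {"rows": [{"x": 20, "y": -35}, {"x": 20, "y": -35}, {"x": 20, "y": -35}, {"x": 20, "y": -35}, {"x": 20, "y": -35}]}}

```text
invalid input at $.rows[0]: expected keys x, y, z, ax, ay, az, gripper
```

>>> {"op": "apply_moves", "data": {"rows": [{"x": 20, "y": -35}, {"x": 20, "y": -35}, {"x": 20, "y": -35}, {"x": 20, "y": -35}, {"x": 20, "y": -35}]}}

```text
invalid input at $.rows[0]: expected keys x, y, z, ax, ay, az, gripper
```

>>> {"op": "apply_moves", "data": {"rows": [{"x": 20, "y": -35}, {"x": 20, "y": -35}, {"x": 20, "y": -35}, {"x": 20, "y": -35}, {"x": 0, "y": 0}]}}

```text
invalid input at $.rows[0]: expected keys x, y, z, ax, ay, az, gripper
```

Run:
```python
from h import *
o=get_obs();print(o['clock'],o['position'],R.from_quat(o['ee_rot']).as_matrix().round(3),o['joint_pos'].round(2))
w=cam('wrist','w1.png')
```

```text
0.35 [ 0.19113147 -0.59498624  0.24212366] [[ 0.952  0.306 -0.   ]
 [ 0.306 -0.952  0.   ]
 [ 0.    -0.    -1.   ]] [ 1.24  0.33 -0.06  1.46  0.02  1.35 -0.09]
```

View pics/w1.png

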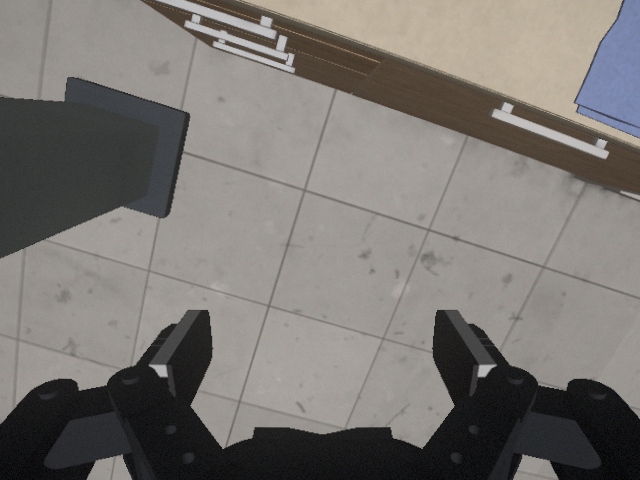

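The moves were refused because every row needs all seven keys. The picture only shows the floor and the fingers, at about (180,345) and (465,345). Repeating with full rows.

>>> {"op": "apply_moves", "data": {"rows": [{"x": 0, "y": 0, "z": -20, "ax": 0, "ay": 0, "az": 6.5, "gripper": 0}, {"x": 0, "y": 0, "z": -20, "ax": 0, "ay": 0, "az": 6.5, "gripper": 0}, {"x": 0, "y": 0, "z": -20, "ax": 0, "ay": 0, "az": 6.4, "gripper": 0}, {"x": 20, "y": -35, "z": 0, "ax": 0, "ay": 0, "az": 0, "gripper": 0}, {"x": 20, "y": -35, "z": 0, "ax": 0, "ay": 0, "az": 0, "gripper": 0}], "newtons": 40}}

```text
clock: 0.82
position: [0.2322, -0.5269, 0.3031]
ee_rot: [1.0, -0.016, 0.0, 0.001]
ft_force: [1.6, -0.7, 0.1]
grip_width: 0.998
grasp_force: 0.0
```

>>> {"op": "apply_moves", "data": {"rows": [{"x": 20, "y": -35, "z": 0, "ax": 0, "ay": 0, "az": 0, "gripper": 0}, {"x": 20, "y": -35, "z": 0, "ax": 0, "ay": 0, "az": 0, "gripper": 0}, {"x": 20, "y": -35, "z": 0, "ax": 0, "ay": 0, "az": 0, "gripper": 0}, {"x": 20, "y": -35, "z": 0, "ax": 0, "ay": 0, "az": 0, "gripper": 0}, {"x": 20, "y": -35, "z": 0, "ax": 0, "ay": 0, "az": 0, "gripper": 0}]}}

```text
clock: 1.23
position: [0.3385, -0.3522, 0.3025]
ee_rot: [1.0, -0.014, 0.0, 0.0]
ft_force: [0.4, -0.6, 0.6]
grip_width: 1.0
grasp_force: 0.0
```

>>> {"op": "apply_moves", "data": {"rows": [{"x": 20, "y": -35, "z": 0, "ax": 0, "ay": 0, "az": 0, "gripper": 0}, {"x": 20, "y": -35, "z": 0, "ax": 0, "ay": 0, "az": 0, "gripper": 0}, {"x": 20, "y": -35, "z": 0, "ax": 0, "ay": 0, "az": 0, "gripper": 0}, {"x": 20, "y": -35, "z": 0, "ax": 0, "ay": 0, "az": 0, "gripper": 0}, {"x": 20, "y": -35, "z": 0, "ax": 0, "ay": 0, "az": 0, "gripper": 0}]}}

```text
clock: 1.65
position: [0.4434, -0.18, 0.3027]
ee_rot: [1.0, -0.014, 0.0, 0.0]
ft_force: [1.1, -0.4, 0.6]
grip_width: 0.998
grasp_force: 0.0
```

>>> {"op": "apply_moves", "data": {"rows": [{"x": 20, "y": -35, "z": 0, "ax": 0, "ay": 0, "az": 0, "gripper": 0}, {"x": 20, "y": -35, "z": 0, "ax": 0, "ay": 0, "az": 0, "gripper": 0}, {"x": 20, "y": -35, "z": 0, "ax": 0, "ay": 0, "az": 0, "gripper": 0}, {"x": 20, "y": -35, "z": 0, "ax": 0, "ay": 0, "az": 0, "gripper": 0}, {"x": 0, "y": 0, "z": 0, "ax": 0, "ay": 0, "az": 0, "gripper": 0}]}}

```text
clock: 2.07
position: [0.5288, -0.0358, 0.3024]
ee_rot: [1.0, -0.009, 0.001, -0.002]
ft_force: [-0.9, 1.0, 0.8]
grip_width: 0.996
grasp_force: 0.0
```

Run:
```python
from h import *
o=get_obs();print(o['clock'],o['position'],R.from_quat(o['ee_rot']).as_matrix().round(3),o['joint_pos'].round(2))
w=cam('wrist','w2.png')
O=np.array([.5707,-.0025,0]);ex=np.array([.9996,-.0274,0]);ey=np.array([.0274,.9996,0])
L=lambda x,y,z:O+(x*ex+y*ey)/1000+[0,0,z/1000]
print(proj(w,[L(-80,110,120),L(0,0,120),L(45,110,120),L(-18,0,134),L(22,0,130)]).round(1))
```

```text
2.0667 [ 0.52875292 -0.03579681  0.30237718] [[ 1.    -0.018  0.001]
 [-0.018 -1.     0.004]
 [ 0.001 -0.004 -1.   ]] [ 0.53  0.14 -0.6   1.59  0.07  1.43 -1.66]
[[157.3 259. ]
 [280.2 167.6]
 [139.5 109.2]
 [278.8 192.7]
 [278.2 140.3]]
```

View pics/w2.png

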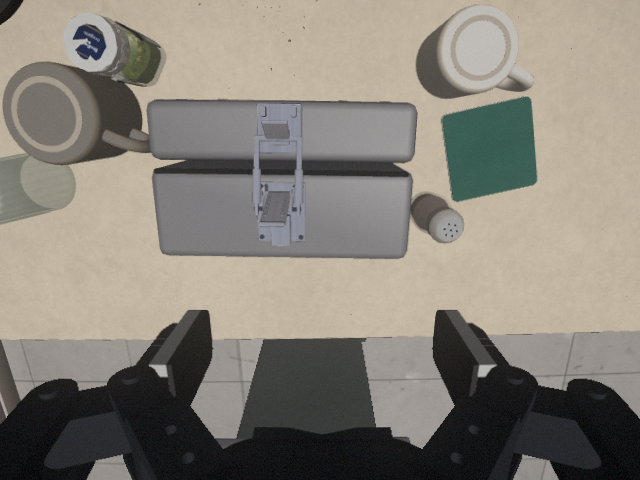

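The wrist view shows the latch from (280,105) down to (280,245). The tab is at about (275,130), the lever top at (275,205), the gap at row 165, and the shaker at (445,225). The prediction fits to a few pixels, so I'll go closer for precision.

>>> {"op": "apply_moves", "data": {"rows": [{"x": 3, "y": -12, "z": 15, "ax": 0, "ay": 0, "az": 0.0, "gripper": 0}, {"x": 3, "y": -12, "z": 20, "ax": 0, "ay": 0, "az": 0, "gripper": 0}, {"x": 3, "y": -10, "z": 20, "ax": 0, "ay": 0, "az": 0, "gripper": 0}, {"x": 0, "y": 0, "z": 15, "ax": 0, "ay": 0, "az": 0, "gripper": 0}, {"x": 0, "y": 0, "z": 0, "ax": 0, "ay": 0, "az": 0, "gripper": 0}]}}

```text
clock: 2.53
position: [0.5349, -0.011, 0.2293]
ee_rot: [1.0, -0.014, -0.002, 0.0]
ft_force: [-1.0, -0.4, -0.4]
grip_width: 0.997
grasp_force: 0.0
```

Run:
```python
from h import *
o=get_obs();print(o['clock'],o['position'],R.from_quat(o['ee_rot']).as_matrix().round(3))
try: print(tcp_to_tips)
except Exception as e: print(e)
w=cam('wrist','w3.png')
O=np.array([.5707,-.0025,0]);ex=np.array([.9996,-.0274,0]);ey=np.array([.0274,.9996,0])
L=lambda x,y,z:O+(x*ex+y*ey)/1000+[0,0,z/1000]
print(proj(w,[L(-80,110,120),L(0,0,120),L(45,110,120),L(-18,0,134),L(22,0,130)]).round(1))
cv2.imwrite('pics/w3z.png',cv2.resize(w['color'][50:290,180:480],(750,600),interpolation=2)[...,::-1])
```

```text
2.5333 [ 0.53489348 -0.01102184  0.22931485] [[ 1.    -0.028 -0.005]
 [-0.028 -1.    -0.   ]
 [-0.005  0.    -1.   ]]
0.011
[[150.7 303.1]
 [306.2 188.9]
 [123.5 115.7]
 [305.7 222.2]
 [305.1 154.8]]
```

View pics/w3z.png

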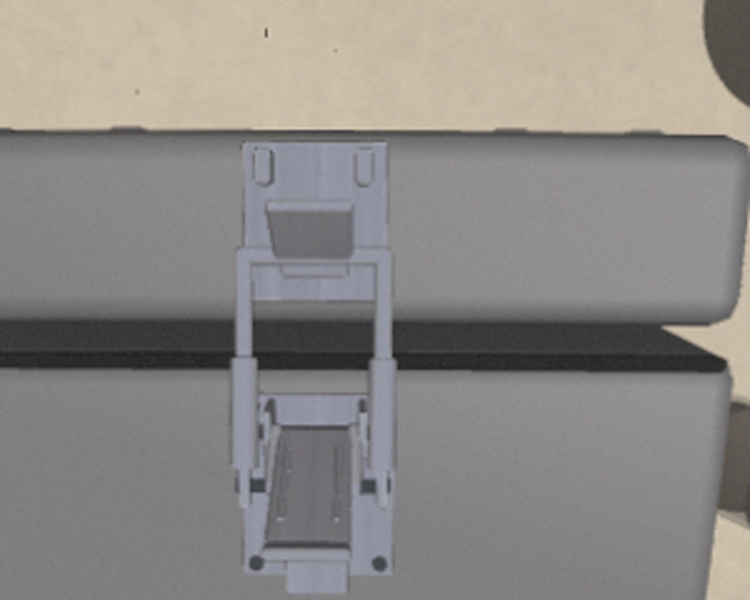

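The close view (2.5× zoom) shows the bar at row 254 between columns 237 and 392, and the tab top edge at row 204. The post's near edge is at row ~275, and the two lugs are at (263,166) and (365,166) with near edges at row 186. The seam gap is at rows 320–368. Computing positions.

```bash
cat >> h.py <<'E'
O=np.array([.5707,-.0025,0]);ex=np.array([.9996,-.0274,0]);ey=np.array([.0274,.9996,0])
L=lambda x,y,z:O+(x*ex+y*ey)/1000+[0,0,z/1000]
loc=lambda p:[round(float(x)*1000,1) for x in ((p-O)@ex,(p-O)@ey,p[2])]
def st():
    o=get_obs();m=R.from_quat(o['ee_rot']).as_matrix()
    print(round(o['clock'],2),'tcp',loc(o['position']),'F',o['ft_force'].round(1),'gw',round(o['grip_width'],3),'gf',round(o['grasp_force'],1),'tz',m[:,2].round(3))
E
python3 - <<'E'
from h import *
st()
w=cam('wrist');z=lambda p:(180+p[0]/2.5-.3,50+p[1]/2.5-.3)
def s(n,p,h):print(n,loc(onz(w,z(p),h/1000)))
s('seam fixed edge',(500,369),119);s('cover near edge',(500,322),119);s('cover far edge',(500,133),115)
s('fixed R corner',(728,400),115)
s('bar',(314.5,254),138);s('bar',(314.5,254),140)
s('post near edge',(316,275),136);s('lugL near',(263,186),136);s('lugR near',(365,186),136);s('lug far',(263,147),136)
s('plate near',(316,300),122);s('plate far',(316,142),122)
s('tabtop',(311,204),158);s('tabtop',(311,204),162)
s('levertip',(307,550),180);s('looppin',(314,486),130);s('lever top base',(314,430),140)
s('rivets',(257,563),124)
# tab top from top view vs wrist
t=cam('top');f=800/115
tp=(285+397/f-.43,210+107/f-.43)
print('tab tri',loc(tri([ray(t,tp),ray(w,z((311,204)))])))
E
```

```text
2.58 tcp [-34.8, -9.9, 231.2] F [-1.1 -0.5  0.6] gw 0.999 gf 0.0 tz [-0.003 -0.    -1.   ]
seam fixed edge [-5.0, -47.5, 119.0]
cover near edge [7.1, -47.0, 119.0]
cover far edge [52.7, -45.7, 115.0]
fixed R corner [-14.0, -109.3, 115.0]
bar [25.4, -1.0, 138.0]
bar [25.5, -1.1, 140.0]
post near edge [20.4, -1.2, 136.0]
lugL near [40.4, 10.6, 136.0]
lugR near [40.3, -12.5, 136.0]
lug far [48.8, 10.4, 136.0]
plate near [13.0, -0.5, 122.0]
plate far [50.3, -1.0, 122.0]
tabtop [36.9, -1.2, 158.0]
tabtop [37.0, -1.4, 162.0]
levertip [-30.7, -0.4, 180.0]
looppin [-33.1, 0.3, 130.0]
lever top base [-15.7, -0.4, 140.0]
rivets [-56.7, 16.1, 124.0]
tab tri [38.1, 0.3, 159.0]
```

The post near edge (20.4) and lug near edge (40.4) are 20 mm apart, which equals 13 + 7, so the slot centre is about x 36.9, y -1. The bar is at x 25.4, z 138, and the tab top at (38, 159), which agrees with the lever at about 1.3 rad. I'll pinch the tab around (34, -1), TCP z about 157.

>>> {"op": "apply_moves", "data": {"rows": [{"x": 20, "y": -3, "z": 0, "ax": 0, "ay": 0, "az": 0.0, "gripper": 0.4}, {"x": 20, "y": -3, "z": 0, "ax": 0, "ay": 0, "az": 0, "gripper": 0.4}, {"x": 20, "y": -3, "z": 0, "ax": 0, "ay": 0, "az": 0, "gripper": 0.4}, {"x": 9, "y": 0, "z": 10, "ax": 0, "ay": 0, "az": 0, "gripper": 0.4}, {"x": 0, "y": 0, "z": 20, "ax": 0, "ay": 0, "az": 0, "gripper": 0.4}], "newtons": 25}}

```text
clock: 3.1
position: [0.6091, -0.0039, 0.2053]
ee_rot: [1.0, -0.015, 0.003, -0.0]
ft_force: [0.5, 0.5, -0.8]
grip_width: 0.598
grasp_force: 0.0
```

>>> {"op": "apply_moves", "data": {"rows": [{"x": 0, "y": 0, "z": 10, "ax": 0, "ay": 0, "az": 0.0, "gripper": 0.4}, {"x": 0, "y": 0, "z": 10, "ax": 0, "ay": 0, "az": 0, "gripper": 0.4}, {"x": 0, "y": 0, "z": 0, "ax": 0, "ay": 0, "az": 0, "gripper": 0.4}, {"x": 0, "y": 0, "z": 0, "ax": 0, "ay": 0, "az": 0, "gripper": 0.4}]}}

```text
clock: 3.43
position: [0.6056, -0.0038, 0.1828]
ee_rot: [1.0, -0.014, 0.0, 0.0]
ft_force: [0.5, 0.1, 1.0]
grip_width: 0.601
grasp_force: 0.0
```

Run:
```python
from h import *
st()
w=cam('wrist')
cv2.imwrite('pics/w4.png',w['color'][...,::-1])
print(proj(w,[L(25.4,0,138),L(37.5,-1,159)]))
```

```text
3.43 tcp [35.0, -0.3, 182.8] F [0.5 0.1 1. ] gw 0.601 gf 0.0 tz [ 0. -0. -1.]
[[320.55942388 299.8501266 ]
 [322.6216967  296.04640743]]
```

View pics/w4.png

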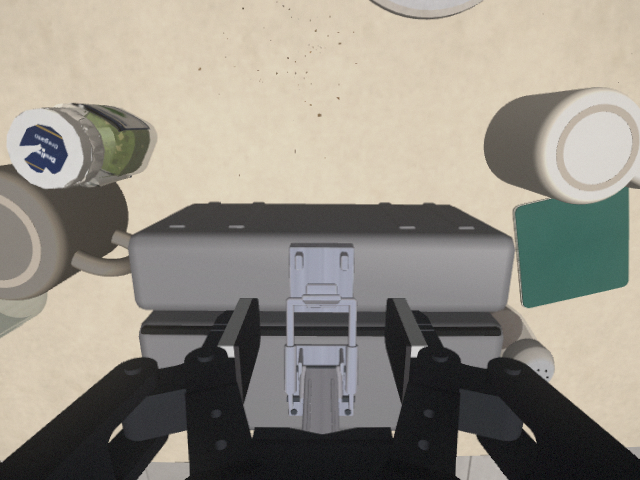

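The picture shows the bar at (321,301), where predicted. The tab is centred between the fingers, whose midpoint is at column ~320. Descending and pinching.

>>> {"op": "apply_moves", "data": {"rows": [{"x": 0, "y": 0, "z": 12, "ax": 0, "ay": 0, "az": 0.0, "gripper": 0.4}, {"x": -1, "y": 0, "z": 12, "ax": 0, "ay": 0, "az": 0, "gripper": 0.4}, {"x": 0, "y": 1, "z": 2, "ax": 0, "ay": 0, "az": 0, "gripper": 0.5}, {"x": 0, "y": 0, "z": 0, "ax": 0, "ay": 0, "az": 0, "gripper": 0.6}, {"x": 0, "y": 0, "z": 0, "ax": 0, "ay": 0, "az": 0, "gripper": 0.7}], "newtons": 25}}

```text
clock: 3.9
position: [0.6046, -0.0044, 0.1561]
ee_rot: [1.0, -0.014, -0.0, 0.0]
ft_force: [-0.2, -0.0, 0.1]
grip_width: 0.303
grasp_force: 0.0
```

>>> {"op": "apply_moves", "data": {"rows": [{"x": 0, "y": 0, "z": 0, "ax": 0, "ay": 0, "az": 0.0, "gripper": 0.8}, {"x": 0, "y": 0, "z": 0, "ax": 0, "ay": 0, "az": 0, "gripper": 1}, {"x": 0, "y": 0, "z": 0, "ax": 0, "ay": 0, "az": 0, "gripper": 1}, {"x": 0, "y": 0, "z": 0, "ax": 0, "ay": 0, "az": 0, "gripper": 1}, {"x": 0, "y": 0, "z": 0, "ax": 0, "ay": 0, "az": 0, "gripper": 1}]}}

```text
clock: 4.32
position: [0.6049, -0.0038, 0.1566]
ee_rot: [1.0, -0.014, 0.0, -0.0]
ft_force: [-0.3, 3.5, 0.4]
grip_width: 0.191
grasp_force: 24.5
```

Run:
```python
from h import *
st()
```

```text
4.32 tcp [34.3, -0.4, 156.6] F [-0.3  3.5  0.4] gw 0.191 gf 24.5 tz [ 0.001  0.    -1.   ]
```

The tab is gripped, 24.5 N at 16 mm opening. Lifting the bar clear and carrying it toward the slot.

>>> {"op": "apply_moves", "data": {"rows": [{"x": 0, "y": -0.5, "z": -3, "ax": 0, "ay": 0, "az": 0.0, "gripper": 1}, {"x": 0, "y": -0.5, "z": -3, "ax": 0, "ay": 0, "az": 0, "gripper": 1}, {"x": 0, "y": 0, "z": 0, "ax": 0, "ay": 0, "az": 0, "gripper": 1}, {"x": 3, "y": 0, "z": 0, "ax": 0, "ay": 0, "az": 0, "gripper": 1}, {"x": 3, "y": 0, "z": 0, "ax": 0, "ay": 0, "az": 0, "gripper": 1}]}}

```text
clock: 4.73
position: [0.6105, -0.0037, 0.1621]
ee_rot: [1.0, -0.014, -0.0, 0.0]
ft_force: [-1.7, 1.4, -1.8]
grip_width: 0.193
grasp_force: 24.6
```

>>> {"op": "apply_moves", "data": {"rows": [{"x": 3, "y": 0, "z": 0, "ax": 0, "ay": 0, "az": 0.0, "gripper": 1}, {"x": 2, "y": 0, "z": 0, "ax": 0, "ay": 0, "az": 0, "gripper": 1}, {"x": 0, "y": 0, "z": 0, "ax": 0, "ay": 0, "az": 0, "gripper": 1}, {"x": 0, "y": 0, "z": 0, "ax": 0, "ay": 0, "az": 0, "gripper": 1}]}}

```text
clock: 5.07
position: [0.616, -0.0038, 0.1622]
ee_rot: [1.0, -0.014, 0.0, 0.0]
ft_force: [-1.0, 1.2, -0.3]
grip_width: 0.193
grasp_force: 24.7
```

Run:
```python
from h import *
st()
w=cam('wrist')
cv2.imwrite('pics/w5.png',cv2.resize(w['color'][180:420,200:440],(600,600),interpolation=2)[...,::-1])
print(proj(w,[L(37,0,143)]))
```

```text
5.07 tcp [45.3, -0.1, 162.2] F [-1.   1.2 -0.3] gw 0.193 gf 24.7 tz [ 0. -0. -1.]
[[320.95891536 322.91880432]]
```

View pics/w5.png

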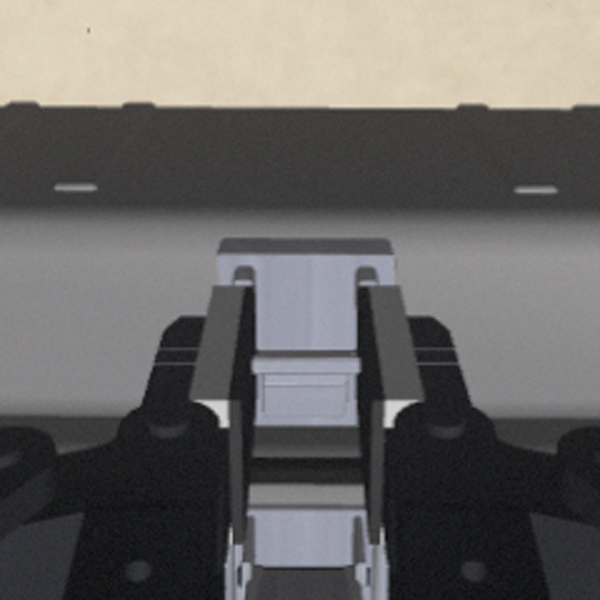

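The view shows the bar above the keeper at zoomed row ~365 (full-image row ~326), close to the prediction of 323, so it may be 1–2 mm short of the slot. Lowering gently and reading the force.

>>> {"op": "apply_moves", "data": {"rows": [{"x": 0.5, "y": 0, "z": 1, "ax": 0, "ay": 0, "az": 0.0, "gripper": 1}, {"x": 0.5, "y": 0, "z": 1, "ax": 0, "ay": 0, "az": 0, "gripper": 1}, {"x": 0.5, "y": 0, "z": 1, "ax": 0, "ay": 0, "az": 0, "gripper": 1}, {"x": 0.5, "y": 0, "z": 1, "ax": 0, "ay": 0, "az": 0, "gripper": 1}, {"x": 0, "y": 0, "z": 0, "ax": 0, "ay": 0, "az": 0, "gripper": 1}]}}

```text
clock: 5.53
position: [0.6178, -0.0037, 0.1582]
ee_rot: [1.0, -0.014, -0.0, 0.0]
ft_force: [-1.1, 0.8, 1.8]
grip_width: 0.195
grasp_force: 25.1
```

>>> {"op": "apply_moves", "data": {"rows": [{"x": 0.2, "y": 0, "z": 0.8, "ax": 0, "ay": 0, "az": 0.0, "gripper": 1}, {"x": 0.2, "y": 0, "z": 0.8, "ax": 0, "ay": 0, "az": 0, "gripper": 1}, {"x": 0, "y": 0, "z": 0, "ax": 0, "ay": 0, "az": 0, "gripper": 1}]}}

```text
clock: 5.78
position: [0.6182, -0.0038, 0.1567]
ee_rot: [1.0, -0.014, 0.0, 0.0]
ft_force: [-1.0, 0.3, 0.0]
grip_width: 0.189
grasp_force: 25.2
```

>>> {"op": "apply_moves", "data": {"rows": [{"x": 0.2, "y": 0, "z": 0.8, "ax": 0, "ay": 0, "az": 0.0, "gripper": 1}, {"x": 0, "y": 0, "z": 0.5, "ax": 0, "ay": 0, "az": 0, "gripper": 1}, {"x": 0, "y": 0, "z": 0, "ax": 0, "ay": 0, "az": 0, "gripper": 1}]}}

```text
clock: 6.03
position: [0.6185, -0.0038, 0.1554]
ee_rot: [1.0, -0.014, 0.0, 0.0]
ft_force: [-1.1, 0.4, 1.5]
grip_width: 0.195
grasp_force: 25.3
```

No contact yet. Continuing down in small steps.

>>> {"op": "apply_moves", "data": {"rows": [{"x": 0.2, "y": 0, "z": 0.7, "ax": 0, "ay": 0, "az": 0.0, "gripper": 1}, {"x": 0.2, "y": 0, "z": 0.7, "ax": 0, "ay": 0, "az": 0, "gripper": 1}, {"x": 0, "y": 0, "z": 0, "ax": 0, "ay": 0, "az": 0, "gripper": 1}]}}

```text
clock: 6.28
position: [0.6188, -0.0038, 0.1539]
ee_rot: [1.0, -0.014, 0.0, 0.0]
ft_force: [-1.6, 0.8, 1.7]
grip_width: 0.192
grasp_force: 25.5
```

>>> {"op": "apply_moves", "data": {"rows": [{"x": 0.2, "y": 0, "z": 0.7, "ax": 0, "ay": 0, "az": 0.0, "gripper": 1}, {"x": 0.2, "y": 0, "z": 0.7, "ax": 0, "ay": 0, "az": 0, "gripper": 1}, {"x": 0, "y": 0, "z": 0, "ax": 0, "ay": 0, "az": 0, "gripper": 1}]}}

```text
clock: 6.53
position: [0.6192, -0.0038, 0.1525]
ee_rot: [1.0, -0.014, -0.0, 0.0]
ft_force: [-0.9, 0.3, 1.6]
grip_width: 0.191
grasp_force: 25.6
```

>>> {"op": "apply_moves", "data": {"rows": [{"x": 0.2, "y": 0, "z": 0.7, "ax": 0, "ay": 0, "az": 0.0, "gripper": 1}, {"x": 0.2, "y": 0, "z": 0.7, "ax": 0, "ay": 0, "az": 0, "gripper": 1}, {"x": 0, "y": 0, "z": 0, "ax": 0, "ay": 0, "az": 0, "gripper": 1}]}}

```text
clock: 6.78
position: [0.6196, -0.0038, 0.151]
ee_rot: [1.0, -0.014, -0.0, 0.0]
ft_force: [-0.3, 1.2, 2.7]
grip_width: 0.194
grasp_force: 25.6
```

>>> {"op": "apply_moves", "data": {"rows": [{"x": 0.2, "y": 0, "z": 0.7, "ax": 0, "ay": 0, "az": 0.0, "gripper": 1}, {"x": 0.2, "y": 0, "z": 0.7, "ax": 0, "ay": 0, "az": 0, "gripper": 1}, {"x": 0, "y": 0, "z": 0, "ax": 0, "ay": 0, "az": 0, "gripper": 1}]}}

```text
clock: 7.03
position: [0.6199, -0.0038, 0.1496]
ee_rot: [1.0, -0.014, -0.0, 0.0]
ft_force: [-1.4, 0.4, 2.2]
grip_width: 0.196
grasp_force: 25.7
```

Run:
```python
from h import *
st()
w=cam('wrist','w6.png');s=cam('scene','s6.png')
g=cv2.cvtColor(w['color'],cv2.COLOR_RGB2GRAY)
print([(r,int(g[r,305:337].mean())) for r in range(285,375)])
print(proj(w,[L(36.9,0,130),L(36.9,0,138),L(30,0,138),L(33.4,0,136),L(20.4,0,136),L(13,0,122)]).round(1))
```

```text
7.03 tcp [49.3, 0.0, 149.6] F [-1.4  0.4  2.2] gw 0.196 gf 25.7 tz [-0. -0. -1.]
[(285, 98), (286, 104), (287, 111), (288, 114), (289, 117), (290, 119), (291, 122), (292, 124), (293, 94), (294, 75), (295, 73), (296, 75), (297, 76), (298, 77), (299, 78), (300, 86), (301, 146), (302, 157), (303, 157), (304, 157), (305, 157), (306, 157), (307, 157), (308, 157), (309, 157), (310, 157), (311, 157), (312, 157), (313, 157), (314, 157), (315, 157), (316, 157), (317, 157), (318, 157), (319, 119), (320, 104), (321, 132), (322, 155), (323, 162), (324, 162), (325, 162), (326, 154), (327, 137), (328, 136), (329, 136), (330, 136), (331, 136), (332, 135), (333, 135), (334, 134), (335, 141), (336, 159), (337, 143), (338, 157), (339, 157), (340, 156), (341, 126), (342, 66), (343, 68), (344, 115), (345, 141), (346, 156), (347, 159), (348, 158), (349, 159), (350, 160), (351, 162), (352, 163), (353, 163), (354, 164), (355, 166), (356, 165), (357, 146), (358, 156), (359, 158), (360, 158), (361, 158), (362, 157), (363, 157), (364, 156), (365, 156), (366, 156), (367, 156), (368, 156), (369, 154), (370, 153), (371, 154), (372, 122), (373, 56), (374, 56)]
[[321.1 330.5]
 [321.1 340.2]
 [321.1 354.1]
 [321.1 344.7]
 [321.1 370.1]
 [321.2 365.3]]
```

The post top's far edge now shows at row 344, against a prediction of 345 when uncovered. So the bar is no longer over the post and appears to be entering the slot at about z 133. Continuing down until the bottom is felt.

>>> {"op": "apply_moves", "data": {"rows": [{"x": 0.2, "y": 0, "z": 0.7, "ax": 0, "ay": 0, "az": 0.0, "gripper": 1}, {"x": 0.2, "y": 0, "z": 0.7, "ax": 0, "ay": 0, "az": 0, "gripper": 1}, {"x": 0, "y": 0, "z": 0, "ax": 0, "ay": 0, "az": 0, "gripper": 1}]}}

```text
clock: 7.38
position: [0.6203, -0.0038, 0.1482]
ee_rot: [1.0, -0.014, -0.0, 0.0]
ft_force: [-0.2, 0.7, 3.0]
grip_width: 0.193
grasp_force: 25.7
```

>>> {"op": "apply_moves", "data": {"rows": [{"x": 0.1, "y": 0, "z": 0.6, "ax": 0, "ay": 0, "az": 0.0, "gripper": 1}, {"x": 0.1, "y": 0, "z": 0.6, "ax": 0, "ay": 0, "az": 0, "gripper": 1}, {"x": 0, "y": 0, "z": 0, "ax": 0, "ay": 0, "az": 0, "gripper": 1}]}}

```text
clock: 7.63
position: [0.6206, -0.0038, 0.1471]
ee_rot: [1.0, -0.014, -0.0, 0.0]
ft_force: [0.0, 0.6, 1.4]
grip_width: 0.194
grasp_force: 25.8
```

>>> {"op": "apply_moves", "data": {"rows": [{"x": 0.0, "y": 0, "z": 0.6, "ax": 0, "ay": 0, "az": 0.0, "gripper": 1}, {"x": 0, "y": 0, "z": 0.6, "ax": 0, "ay": 0, "az": 0, "gripper": 1}, {"x": 0, "y": 0, "z": 0, "ax": 0, "ay": 0, "az": 0, "gripper": 1}]}}

```text
clock: 7.88
position: [0.6207, -0.0038, 0.1462]
ee_rot: [1.0, -0.014, 0.0, 0.0]
ft_force: [-0.3, -0.3, 3.7]
grip_width: 0.193
grasp_force: 25.9
```

>>> {"op": "apply_moves", "data": {"rows": [{"x": 0.0, "y": 0, "z": 0.6, "ax": 0, "ay": 0, "az": 0.0, "gripper": 1}, {"x": 0, "y": 0, "z": 0, "ax": 0, "ay": 0, "az": 0, "gripper": 1}, {"x": 0, "y": 0, "z": 0, "ax": 0, "ay": 0, "az": 0, "gripper": 1}]}}

```text
clock: 8.13
position: [0.6208, -0.0038, 0.146]
ee_rot: [1.0, -0.014, 0.0, 0.0]
ft_force: [-0.2, -0.2, 6.8]
grip_width: 0.193
grasp_force: 26.2
```

Run:
```python
from h import *
st()
w=cam('wrist','w7.png')
g=cv2.cvtColor(w['color'],cv2.COLOR_RGB2GRAY)
print([(r,int(g[r,312:330].mean())) for r in range(312,376)])
print(proj(w,[L(36.9,0,130),L(36.9,0,138),L(33.4,0,136),L(20.4,0,136),L(13,0,122)]).round(1))
```

```text
8.13 tcp [50.1, 0.1, 146.0] F [-0.2 -0.2  6.8] gw 0.193 gf 26.2 tz [ 0.001 -0.    -1.   ]
[(312, 157), (313, 157), (314, 157), (315, 157), (316, 157), (317, 156), (318, 157), (319, 99), (320, 107), (321, 139), (322, 157), (323, 162), (324, 161), (325, 162), (326, 151), (327, 143), (328, 143), (329, 142), (330, 141), (331, 141), (332, 141), (333, 141), (334, 141), (335, 140), (336, 140), (337, 140), (338, 156), (339, 167), (340, 157), (341, 157), (342, 156), (343, 157), (344, 157), (345, 156), (346, 153), (347, 105), (348, 63), (349, 69), (350, 112), (351, 139), (352, 153), (353, 159), (354, 158), (355, 159), (356, 160), (357, 161), (358, 162), (359, 163), (360, 164), (361, 164), (362, 162), (363, 155), (364, 157), (365, 157), (366, 158), (367, 158), (368, 158), (369, 157), (370, 156), (371, 156), (372, 156), (373, 156), (374, 155), (375, 153)]
[[321.3 336.7]
 [321.2 346.8]
 [321.2 351.3]
 [321.3 377. ]
 [321.3 371.6]]
```

The bottom is felt at TCP z 146, which puts the bar at about (39, 129) by linkage geometry. That is inside the slot, because only the slot allows this depth here. I'll ease up slightly, draw the bar against the post to seat it under the undercut, and watch the force.

>>> {"op": "apply_moves", "data": {"rows": [{"x": 0, "y": 0, "z": -0.8, "ax": 0, "ay": 0, "az": 0.0, "gripper": 1}, {"x": -1, "y": 0, "z": 0, "ax": 0, "ay": 0, "az": 0, "gripper": 1}, {"x": -1, "y": 0, "z": 0, "ax": 0, "ay": 0, "az": 0, "gripper": 1}, {"x": 0, "y": 0, "z": 0, "ax": 0, "ay": 0, "az": 0, "gripper": 1}]}}

```text
clock: 8.52
position: [0.6188, -0.0037, 0.1463]
ee_rot: [1.0, -0.014, 0.0, -0.0]
ft_force: [1.9, 0.3, 1.8]
grip_width: 0.192
grasp_force: 25.8
```

>>> {"op": "apply_moves", "data": {"rows": [{"x": -1, "y": 0, "z": 0, "ax": 0, "ay": 0, "az": 0.0, "gripper": 1}, {"x": -1, "y": 0, "z": 0, "ax": 0, "ay": 0, "az": 0, "gripper": 1}, {"x": 0, "y": 0, "z": 0, "ax": 0, "ay": 0, "az": 0, "gripper": 1}]}}

```text
clock: 8.77
position: [0.6165, -0.0037, 0.1463]
ee_rot: [1.0, -0.014, 0.0, 0.0]
ft_force: [2.6, -0.1, 2.6]
grip_width: 0.192
grasp_force: 25.8
```

>>> {"op": "apply_moves", "data": {"rows": [{"x": -1, "y": 0, "z": 0, "ax": 0, "ay": 0, "az": 0.0, "gripper": 1}, {"x": -1, "y": 0, "z": 0, "ax": 0, "ay": 0, "az": 0, "gripper": 1}, {"x": 0, "y": 0, "z": 0, "ax": 0, "ay": 0, "az": 0, "gripper": 1}]}}

```text
clock: 9.02
position: [0.6151, -0.0036, 0.1467]
ee_rot: [1.0, -0.014, 0.001, 0.0]
ft_force: [5.0, 0.1, 3.8]
grip_width: 0.195
grasp_force: 25.9
```

Fx rose to 5 N over the pull, so the post is holding the bar. Easing off, releasing and rising.

>>> {"op": "apply_moves", "data": {"rows": [{"x": 1.5, "y": 0, "z": 0, "ax": 0, "ay": 0, "az": 0.0, "gripper": 1}, {"x": 0, "y": 0, "z": 0, "ax": 0, "ay": 0, "az": 0, "gripper": 0.7}, {"x": 0, "y": 0, "z": 0, "ax": 0, "ay": 0, "az": 0, "gripper": 0.5}, {"x": 0, "y": 0, "z": 0, "ax": 0, "ay": 0, "az": 0, "gripper": 0.4}, {"x": 0, "y": 0, "z": -5, "ax": 0, "ay": 0, "az": 0, "gripper": 0.4}]}}

```text
clock: 9.43
position: [0.615, -0.0038, 0.1499]
ee_rot: [1.0, -0.014, -0.001, 0.0]
ft_force: [-0.3, -1.2, -0.2]
grip_width: 0.598
grasp_force: 0.0
```

>>> {"op": "apply_moves", "data": {"rows": [{"x": 0, "y": 0, "z": -15, "ax": 0, "ay": 0, "az": 0.0, "gripper": 0.4}, {"x": 0, "y": 0, "z": -25, "ax": 0, "ay": 0, "az": 0, "gripper": 0.4}, {"x": -10, "y": 0, "z": -25, "ax": 0, "ay": 0, "az": 0, "gripper": 0.4}, {"x": -30, "y": 0, "z": -15, "ax": 0, "ay": 0, "az": 0, "gripper": 0.4}, {"x": -30, "y": 0, "z": 0, "ax": 0, "ay": 0, "az": 0, "gripper": 0.4}]}}

```text
clock: 9.85
position: [0.5468, -0.001, 0.2344]
ee_rot: [1.0, -0.014, 0.002, -0.0]
ft_force: [1.2, 0.3, 0.4]
grip_width: 0.598
grasp_force: 0.0
```

>>> {"op": "apply_moves", "data": {"rows": [{"x": -10, "y": 0, "z": 0, "ax": 0, "ay": 0, "az": 0.0, "gripper": 1}, {"x": 0, "y": 0, "z": 0, "ax": 0, "ay": 0, "az": 0, "gripper": 1}, {"x": 0, "y": 0, "z": 0, "ax": 0, "ay": 0, "az": 0, "gripper": 1}]}}

```text
clock: 10.1
position: [0.5362, -0.0018, 0.2315]
ee_rot: [1.0, -0.014, 0.0, 0.0]
ft_force: [0.4, -0.5, -0.1]
grip_width: 0.18
grasp_force: 0.0
```

Run:
```python
from h import *
st()
w=cam('wrist');s=cam('scene')
a=cv2.resize(w['color'][60:280,200:440],(800,733),interpolation=2)[:600]
b=cv2.resize(s['color'][222:272,310:376],(0,0),fx=5,fy=5,interpolation=2)
a=cv2.resize(w['color'][60:300,230:410],(450,600),interpolation=2)
im=np.zeros((600,790,3),np.uint8);im[:,:450]=a;im[:250,455:785]=b
cv2.imwrite('pics/c10.png',im[...,::-1])
print(proj(w,[L(35,0,130),L(35,0,138),L(33.4,0,136),L(20.4,0,136),L(40.4,10,136)]).round(1))
```

```text
10.1 tcp [-34.5, -0.2, 231.5] F [ 0.4 -0.5 -0.1] gw 0.18 gf 0.0 tz [ 0.001 -0.001 -1.   ]
[[320.5 134.6]
 [320.5 135. ]
 [320.5 137.8]
 [320.6 160.7]
 [302.9 125.1]]
```

View pics/c10.png

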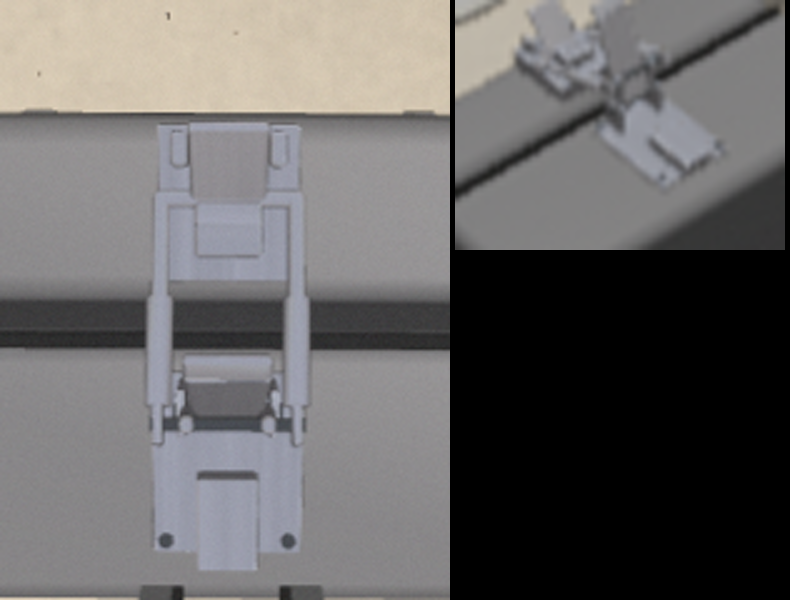

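The picture confirms the bar down in the slot between the post (rows 205–255) and the lugs (row ~150), at row ~197. The lever leans over the cover with its tip at row ~360. The fingers are shut. Next I'll go down on the +x side of the lever and sweep it over.

>>> {"op": "apply_moves", "data": {"rows": [{"x": 25, "y": 0, "z": 0, "ax": 0, "ay": 0, "az": 0.0, "gripper": 1}, {"x": 25, "y": 0, "z": 0, "ax": 0, "ay": 0, "az": 0, "gripper": 1}, {"x": 13.5, "y": 0, "z": 0, "ax": 0, "ay": 0, "az": 0, "gripper": 1}, {"x": 0, "y": 0, "z": 0, "ax": 0, "ay": 0, "az": 0, "gripper": 1}, {"x": 0, "y": 0, "z": 20, "ax": 0, "ay": 0, "az": 0, "gripper": 1}]}}

```text
clock: 10.62
position: [0.6022, -0.0026, 0.2133]
ee_rot: [1.0, -0.014, 0.002, -0.001]
ft_force: [0.3, 0.4, -0.4]
grip_width: 0.001
grasp_force: 0.0
```

>>> {"op": "apply_moves", "data": {"rows": [{"x": 0, "y": 0, "z": 17, "ax": 0, "ay": 0, "az": 0.0, "gripper": 1}, {"x": 0, "y": 0, "z": 12, "ax": 0, "ay": 0, "az": 0, "gripper": 1}, {"x": 0, "y": 0, "z": 5, "ax": 0, "ay": 0, "az": 0, "gripper": 1}, {"x": 0, "y": 0, "z": 0, "ax": 0, "ay": 0, "az": 0, "gripper": 1}]}}

```text
clock: 10.95
position: [0.599, -0.0032, 0.1758]
ee_rot: [1.0, -0.014, -0.001, -0.0]
ft_force: [0.9, -0.1, 1.0]
grip_width: -0.003
grasp_force: 0.0
```

Run:
```python
from h import *
st()
```

```text
10.95 tcp [28.3, 0.0, 175.8] F [ 0.9 -0.1  1. ] gw -0.003 gf 0.0 tz [-0.002  0.    -1.   ]
```

>>> {"op": "apply_moves", "data": {"rows": [{"x": -3, "y": 0, "z": 0, "ax": 0, "ay": 0, "az": 0.0, "gripper": 1}, {"x": -3, "y": 0, "z": 0, "ax": 0, "ay": 0, "az": 0, "gripper": 1}, {"x": -3, "y": 0, "z": 0, "ax": 0, "ay": 0, "az": 0, "gripper": 1}, {"x": -3, "y": 0, "z": 0, "ax": 0, "ay": 0, "az": 0, "gripper": 1}, {"x": -3, "y": 0, "z": 0, "ax": 0, "ay": 0, "az": 0, "gripper": 1}]}}

```text
clock: 11.37
position: [0.5848, -0.0028, 0.178]
ee_rot: [1.0, -0.014, 0.001, 0.0]
ft_force: [2.7, -0.0, 1.4]
grip_width: 0.003
grasp_force: 1.1
```

>>> {"op": "apply_moves", "data": {"rows": [{"x": -3, "y": 0, "z": 0, "ax": 0, "ay": 0, "az": 0.0, "gripper": 1}, {"x": -3, "y": 0, "z": 0, "ax": 0, "ay": 0, "az": 0, "gripper": 1}, {"x": -3, "y": 0, "z": 0, "ax": 0, "ay": 0, "az": 0, "gripper": 1}, {"x": -3, "y": 0, "z": 0, "ax": 0, "ay": 0, "az": 0, "gripper": 1}, {"x": -3, "y": 0, "z": 0, "ax": 0, "ay": 0, "az": 0, "gripper": 1}]}}

```text
clock: 11.78
position: [0.5693, -0.0024, 0.1772]
ee_rot: [1.0, -0.014, 0.0, 0.0]
ft_force: [0.9, 1.1, 1.6]
grip_width: -0.0
grasp_force: 0.9
```

>>> {"op": "apply_moves", "data": {"rows": [{"x": -3, "y": 0, "z": 0, "ax": 0, "ay": 0, "az": 0.0, "gripper": 1}, {"x": -2, "y": 0, "z": 0, "ax": 0, "ay": 0, "az": 0, "gripper": 1}, {"x": 0, "y": 0, "z": 0, "ax": 0, "ay": 0, "az": 0, "gripper": 1}]}}

```text
clock: 12.03
position: [0.5641, -0.0022, 0.1771]
ee_rot: [1.0, -0.014, -0.0, 0.0]
ft_force: [0.8, 0.6, 1.1]
grip_width: -0.002
grasp_force: 0.3
```

Run:
```python
from h import *
st()
```

```text
12.03 tcp [-6.6, 0.1, 177.1] F [0.8 0.6 1.1] gw -0.002 gf 0.3 tz [-0. -0. -1.]
```

>>> {"op": "apply_moves", "data": {"rows": [{"x": -3, "y": 0, "z": 0, "ax": 0, "ay": 0, "az": 0.0, "gripper": 1}, {"x": -3, "y": 0, "z": 0, "ax": 0, "ay": 0, "az": 0, "gripper": 1}, {"x": -3, "y": 0, "z": 0, "ax": 0, "ay": 0, "az": 0, "gripper": 1}, {"x": -3, "y": 0, "z": 0, "ax": 0, "ay": 0, "az": 0, "gripper": 1}, {"x": 0, "y": 0, "z": 0, "ax": 0, "ay": 0, "az": 0, "gripper": 1}]}}

```text
clock: 12.45
position: [0.552, -0.0019, 0.1772]
ee_rot: [1.0, -0.014, -0.0, 0.0]
ft_force: [1.0, 0.7, -0.4]
grip_width: -0.001
grasp_force: 0.6
```

>>> {"op": "apply_moves", "data": {"rows": [{"x": -3, "y": 0, "z": 0, "ax": 0, "ay": 0, "az": 0.0, "gripper": 1}, {"x": -3, "y": 0, "z": 0, "ax": 0, "ay": 0, "az": 0, "gripper": 1}, {"x": -3, "y": 0, "z": 0, "ax": 0, "ay": 0, "az": 0, "gripper": 1}, {"x": 0, "y": 0, "z": 0, "ax": 0, "ay": 0, "az": 0, "gripper": 1}]}}

```text
clock: 12.78
position: [0.543, -0.0016, 0.1773]
ee_rot: [1.0, -0.014, -0.0, 0.0]
ft_force: [0.4, 0.6, -0.5]
grip_width: 0.0
grasp_force: 0.5
```

>>> {"op": "apply_moves", "data": {"rows": [{"x": -3, "y": 0, "z": 0, "ax": 0, "ay": 0, "az": 0.0, "gripper": 1}, {"x": -3, "y": 0, "z": 0, "ax": 0, "ay": 0, "az": 0, "gripper": 1}, {"x": -3, "y": 0, "z": 0, "ax": 0, "ay": 0, "az": 0, "gripper": 1}, {"x": 0, "y": 0, "z": 0, "ax": 0, "ay": 0, "az": 0, "gripper": 1}]}}

```text
clock: 13.12
position: [0.534, -0.0014, 0.1771]
ee_rot: [1.0, -0.014, -0.0, 0.0]
ft_force: [1.1, -0.9, 0.2]
grip_width: 0.004
grasp_force: 0.3
```

Run:
```python
from h import *
st()
```

```text
13.12 tcp [-36.8, 0.1, 177.1] F [ 1.1 -0.9  0.2] gw 0.004 gf 0.3 tz [-0. -0. -1.]
```

The force is lower than I expected for a stretched loop, so I'll check numerically that the cover has been drawn in and the bar is still in the slot.

```bash
cat >> h.py <<'E'
def rect(w,x0,x1,y0,y1,z,step=.5):
    xs=np.arange(x0,x1,step);ys=np.arange(y0,y1,step)
    P=np.array([[L(x,y,z) for y in ys] for x in xs])
    p=proj(w,P).reshape(len(xs),len(ys),2).astype(np.float32)
    return xs,ys,cv2.remap(cv2.cvtColor(w['color'],cv2.COLOR_RGB2GRAY),p[...,0],p[...,1],1)
E
python3 - <<'E'
from h import *
st()
w=cam('wrist');cv2.imwrite('pics/w11.png',w['color'][...,::-1])
def gap(w):
  for y in (-60,60):
    xs,ys,g=rect(w,-12,14,y-4,y+4,119); m=g.mean(1)
    d=xs[m<70]; print('gap',y,d.min(),d.max(),m[::4].astype(int))
  xs,ys,g=rect(w,-12,14,-60,60,119)
gap(w)
xs,ys,g=rect(w,8,56,-4,4,136,1);print('mid',list(zip(xs.astype(int),g.mean(1).astype(int))))
xs,ys,g=rect(w,8,56,-14,-10,136,1);print('y-12',list(zip(xs.astype(int),g.mean(1).astype(int))))
# same on an older image pose (ajar) 
t=cam('top');gap(t)
E
```

```text
13.12 tcp [-36.8, 0.1, 177.1] F [ 1.1 -0.9  0.2] gw 0.004 gf 0.3 tz [-0. -0. -1.]
gap -60 -5.5 2.0 [147 148 138  76  47  42  65  62 108 124 139 143 144]
gap 60 -5.0 3.0 [141 141 136 125  47  45  71  62  98 117 130 138 138]
mid [(np.int64(8), np.int64(113)), (np.int64(9), np.int64(125)), (np.int64(10), np.int64(161)), (np.int64(11), np.int64(164)), (np.int64(12), np.int64(164)), (np.int64(13), np.int64(164)), (np.int64(14), np.int64(160)), (np.int64(15), np.int64(147)), (np.int64(16), np.int64(162)), (np.int64(17), np.int64(163)), (np.int64(18), np.int64(163)), (np.int64(19), np.int64(164)), (np.int64(20), np.int64(165)), (np.int64(21), np.int64(163)), (np.int64(22), np.int64(163)), (np.int64(23), np.int64(171)), (np.int64(24), np.int64(170)), (np.int64(25), np.int64(166)), (np.int64(26), np.int64(165)), (np.int64(27), np.int64(140)), (np.int64(28), np.int64(120)), (np.int64(29), np.int64(121)), (np.int64(30), np.int64(122)), (np.int64(31), np.int64(122)), (np.int64(32), np.int64(123)), (np.int64(33), np.int64(123)), (np.int64(34), np.int64(123)), (np.int64(35), np.int64(123)), (np.in
[... 1659 characters left out ...]
nt64(163)), (np.int64(42), np.int64(164)), (np.int64(43), np.int64(159)), (np.int64(44), np.int64(158)), (np.int64(45), np.int64(125)), (np.int64(46), np.int64(110)), (np.int64(47), np.int64(84)), (np.int64(48), np.int64(208)), (np.int64(49), np.int64(207)), (np.int64(50), np.int64(209)), (np.int64(51), np.int64(210)), (np.int64(52), np.int64(208)), (np.int64(53), np.int64(207)), (np.int64(54), np.int64(207)), (np.int64(55), np.int64(207))]Traceback (most recent call last):
  File "<stdin>", line 13, in <module>
  File "<stdin>", line 7, in gap
    return umr_minimum(a, axis, None, out, keepdims, initial, where)
ValueError: zero-size array to reduction operation minimum which has no identity
```

The cover is drawn in: its edge has gone from 7.1 to about 3 and the post and lugs have each moved about -5 mm. The bar lies in the slot between them, still hooked. Continuing the arc down.

>>> {"op": "apply_moves", "data": {"rows": [{"x": -3, "y": 0, "z": 3, "ax": 0, "ay": 0, "az": 0.0, "gripper": 1}, {"x": -3, "y": 0, "z": 3, "ax": 0, "ay": 0, "az": 0, "gripper": 1}, {"x": -2, "y": 0, "z": 3, "ax": 0, "ay": 0, "az": 0, "gripper": 1}, {"x": 0, "y": 0, "z": 0, "ax": 0, "ay": 0, "az": 0, "gripper": 1}]}}

```text
clock: 13.55
position: [0.5256, -0.0012, 0.1673]
ee_rot: [1.0, -0.014, -0.001, 0.0]
ft_force: [0.7, -0.8, 1.2]
grip_width: -0.002
grasp_force: 0.0
```

>>> {"op": "apply_moves", "data": {"rows": [{"x": -2, "y": 0, "z": 3, "ax": 0, "ay": 0, "az": 0.0, "gripper": 1}, {"x": -1, "y": 0, "z": 3, "ax": 0, "ay": 0, "az": 0, "gripper": 1}, {"x": -1, "y": 0, "z": 3, "ax": 0, "ay": 0, "az": 0, "gripper": 1}, {"x": 0, "y": 0, "z": 0, "ax": 0, "ay": 0, "az": 0, "gripper": 1}]}}

```text
clock: 13.88
position: [0.522, -0.0011, 0.1584]
ee_rot: [1.0, -0.014, -0.001, 0.0]
ft_force: [-0.5, -0.1, 0.1]
grip_width: -0.001
grasp_force: 0.0
```

>>> {"op": "apply_moves", "data": {"rows": [{"x": -1, "y": 0, "z": 2, "ax": 0, "ay": 0, "az": 0.0, "gripper": 1}, {"x": -1, "y": 0, "z": 2, "ax": 0, "ay": 0, "az": 0, "gripper": 1}, {"x": 0, "y": 0, "z": 2, "ax": 0, "ay": 0, "az": 0, "gripper": 1}, {"x": 0, "y": 0, "z": 0, "ax": 0, "ay": 0, "az": 0, "gripper": 1}]}}

```text
clock: 14.22
position: [0.5203, -0.0011, 0.1527]
ee_rot: [1.0, -0.014, -0.0, 0.0]
ft_force: [-0.0, -0.3, 0.5]
grip_width: 0.001
grasp_force: 0.0
```

Run:
```python
from h import *
st()
```

```text
14.22 tcp [-50.4, 0.1, 152.7] F [-0.  -0.3  0.5] gw 0.001 gf 0.0 tz [-0.001 -0.    -1.   ]
```

Almost no force, so the lever has probably passed dead centre. Pressing on down gently until contact.

>>> {"op": "apply_moves", "data": {"rows": [{"x": 0, "y": 0, "z": 2, "ax": 0, "ay": 0, "az": 0.0, "gripper": 1}, {"x": 0, "y": 0, "z": 2, "ax": 0, "ay": 0, "az": 0, "gripper": 1}, {"x": 0, "y": 0, "z": 0, "ax": 0, "ay": 0, "az": 0, "gripper": 1}]}}

```text
clock: 14.47
position: [0.5204, -0.001, 0.1488]
ee_rot: [1.0, -0.014, -0.0, 0.0]
ft_force: [0.4, 0.1, -0.4]
grip_width: -0.002
grasp_force: 0.0
```

>>> {"op": "apply_moves", "data": {"rows": [{"x": 0, "y": 0, "z": 1, "ax": 0, "ay": 0, "az": 0.0, "gripper": 1}, {"x": 0, "y": 0, "z": 0.7, "ax": 0, "ay": 0, "az": 0, "gripper": 1}, {"x": 0, "y": 0, "z": 0, "ax": 0, "ay": 0, "az": 0, "gripper": 1}]}}

```text
clock: 14.72
position: [0.5206, -0.001, 0.1474]
ee_rot: [1.0, -0.014, -0.0, 0.0]
ft_force: [0.5, -0.9, -0.7]
grip_width: 0.001
grasp_force: 0.0
```

>>> {"op": "apply_moves", "data": {"rows": [{"x": 0, "y": 0, "z": 0.7, "ax": 0, "ay": 0, "az": 0.0, "gripper": 1}, {"x": 0, "y": 0, "z": 0, "ax": 0, "ay": 0, "az": 0, "gripper": 1}, {"x": 0, "y": 0, "z": 0, "ax": 0, "ay": 0, "az": 0, "gripper": 1}]}}

```text
clock: 14.97
position: [0.5206, -0.001, 0.1468]
ee_rot: [1.0, -0.014, 0.0, 0.0]
ft_force: [0.5, 0.1, -0.1]
grip_width: -0.003
grasp_force: 0.0
```

Tips are at about z 136. Feeling for the lever in 0.7 mm steps.

>>> {"op": "apply_moves", "data": {"rows": [{"x": 0, "y": 0, "z": 0.7, "ax": 0, "ay": 0, "az": 0.0, "gripper": 1}, {"x": 0, "y": 0, "z": 0, "ax": 0, "ay": 0, "az": 0, "gripper": 1}, {"x": 0, "y": 0, "z": 0, "ax": 0, "ay": 0, "az": 0, "gripper": 1}]}}

```text
clock: 15.22
position: [0.5207, -0.001, 0.1466]
ee_rot: [1.0, -0.014, 0.0, 0.0]
ft_force: [-1.7, 1.0, 4.8]
grip_width: 0.002
grasp_force: 2.6
```

>>> {"op": "apply_moves", "data": {"rows": [{"x": 0, "y": 0, "z": 0.7, "ax": 0, "ay": 0, "az": 0.0, "gripper": 1}, {"x": 0, "y": 0, "z": 0, "ax": 0, "ay": 0, "az": 0, "gripper": 1}, {"x": 0, "y": 0, "z": 0, "ax": 0, "ay": 0, "az": 0, "gripper": 1}]}}

```text
clock: 15.47
position: [0.5207, -0.001, 0.1465]
ee_rot: [1.0, -0.014, 0.0, 0.0]
ft_force: [-5.0, 0.1, 12.4]
grip_width: -0.001
grasp_force: 5.9
```

Run:
```python
from h import *
st()
w=cam('wrist');cv2.imwrite('pics/w12.png',w['color'][...,::-1])
for y in (-60,60):
    xs,ys,g=rect(w,-12,14,y-4,y+4,119); print(g.mean(1)[::4].astype(int))
xs,ys,g=rect(w,8,50,-4,4,136,1);print('mid',g.mean(1).astype(int))
xs,ys,g=rect(w,8,50,-14,-10,136,1);print('y-12',g.mean(1).astype(int))
```

```text
15.47 tcp [-50.0, 0.2, 146.5] F [-5.   0.1 12.4] gw -0.001 gf 5.9 tz [ 0.    -0.001 -1.   ]
[153 153 145  97  49  42  67  66 116 131 147 150 150]
[148 148 143 135  50  48  72  65 109 125 138 146 147]
mid [128 138 174 174 174 174 170 162 173 173 173 175 176 174 175 182 180 176
 177 122 100 101 102 103 103 104 107 178 179 171 174 174 175 174 175 174
 121  94 220 220 219 220]
y-12 [133 145 166 166 166 167 166 167 166 166 165 164 164 164 164 165 164 165
 148 176 179 172 173 173 173 173 171 144 173 174 174 174 174 176 177 172
 121  84 218 219 218 218]
```

Firm contact at tip height 135.5 mm, exactly the stated height of the flat lever's upper face, with 12 N of pressure. Rising clear and checking.

>>> {"op": "apply_moves", "data": {"rows": [{"x": 0, "y": 0, "z": -5, "ax": 0, "ay": 0, "az": 0.0, "gripper": 1}, {"x": 0, "y": 0, "z": -20, "ax": 0, "ay": 0, "az": 0, "gripper": 1}, {"x": 0, "y": 0, "z": -30, "ax": 0, "ay": 0, "az": 0, "gripper": 1}, {"x": -15, "y": 0, "z": -30, "ax": 0, "ay": 0, "az": 0, "gripper": 1}, {"x": -20, "y": 0, "z": -20, "ax": 0, "ay": 0, "az": 0, "gripper": 1}]}}

```text
clock: 15.93
position: [0.4864, 0.0004, 0.2529]
ee_rot: [1.0, -0.014, 0.001, -0.0]
ft_force: [-0.4, -0.1, 1.2]
grip_width: -0.001
grasp_force: 0.0
```

>>> {"op": "apply_moves", "data": {"rows": [{"x": 0, "y": 0, "z": 0, "ax": 0, "ay": 0, "az": 0.0, "gripper": 1}, {"x": 0, "y": 0, "z": 0, "ax": 0, "ay": 0, "az": 0, "gripper": 1}, {"x": 0, "y": 0, "z": 0, "ax": 0, "ay": 0, "az": 0, "gripper": 1}]}}

```text
clock: 16.18
position: [0.4856, -0.0003, 0.25]
ee_rot: [1.0, -0.014, -0.0, 0.0]
ft_force: [0.3, 0.0, -0.2]
grip_width: 0.002
grasp_force: 0.0
```

Run:
```python
from h import *
st()
w=cam('wrist');cv2.imwrite('pics/w13.png',w['color'][...,::-1])
for y in (-60,60):
    xs,ys,g=rect(w,-12,14,y-4,y+4,119); print(g.mean(1)[::4].astype(int))
xs,ys,g=rect(w,8,50,-4,4,136,1);print('mid',g.mean(1).astype(int))
xs,ys,g=rect(w,8,50,-14,-10,136,1);print('y-12',g.mean(1).astype(int))
xs,ys,g=rect(w,-80,-10,-5,5,135.5,2);print('lever x',list(zip(xs.astype(int).tolist(),g.mean(1).astype(int).tolist())))
xs,ys,g=rect(w,-62,-56,-16,16,135.5,1);print('lever y',list(zip(ys.astype(int).tolist(),g.mean(0).astype(int).tolist())))
```

```text
16.18 tcp [-85.1, -0.1, 250.0] F [ 0.3  0.  -0.2] gw 0.002 gf 0.0 tz [-0. -0. -1.]
[144 144 131  94  43  43  51  82 105 124 140 141 142]
[131 132 124 113  41  42  47  69  98 110 123 128 128]
mid [139 142 141 141 141 135  85 133 141 141 141 142 143 137 145 148 145 144
 140  84  81  82  82  83  83  83  84  84  88 138 144 138 141 141 142 118
 181 181 181 181 180 180]
y-12 [133 133 135 138 137 137 137 136 136 137 137 136 136 135 135 136 134 106
 141 144 145 125 141 141 140 134  99 123 139 139 138 138 138 138 135 120
 179 178 178 178 178 178]
lever x [(-80, 186), (-78, 185), (-76, 186), (-74, 183), (-72, 97), (-70, 112), (-68, 146), (-66, 145), (-64, 144), (-62, 147), (-60, 149), (-58, 149), (-56, 145), (-54, 146), (-52, 146), (-50, 145), (-48, 145), (-46, 146), (-44, 146), (-42, 146), (-40, 145), (-38, 145), (-36, 146), (-34, 145), (-32, 147), (-30, 147), (-28, 147), (-26, 146), (-24, 147), (-22, 147), (-20, 147), (-18, 69), (-16, 140), (-14, 143), (-12, 142)]
lever y [(-16, 128), (-15, 128), (-14, 131), (-13, 131), (-12, 130), (-11, 131), (-10, 132), (-9, 128), (-8, 145), (-7, 147), (-6, 146), (-5, 148), (-4, 150), (-3, 151), (-2, 149), (-1, 147), (0, 145), (1, 146), (2, 149), (3, 151), (4, 151), (5, 152), (6, 149), (7, 144), (8, 145), (9, 130), (10, 126), (11, 129), (12, 130), (13, 131), (14, 130), (15, 128)]
```

The lever lies flat at x -69 to -19 and 17–18 mm wide. The bar is in the slot and the cover is drawn in. Handing in.

```bash
python3 -c "
from workcell import *
print(hand_in())"
```

```text
the job is handed in; nothing more can be done
None
```

The case is closed and handed in at about 16 s: the bar is down in the keeper slot, the lever is flat on its stop (pressed at about 13 N), the cover stayed drawn in after I let go, and nothing else on the worktop was touched.

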